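# Drive the seized valve plug out of a pump barrel with a drift

### The job

A valve plug is stuck tight in the bore of the small pump on the bench. Take the drift whose steel shank fits the bore (the slimmer of the two) out of the rack, get it by its wooden handle, and push the plug right through and out of the far end so that it drops into the black tray. Then draw the drift out and set it down (do not drop it) flat on the bench, clear of the pump; leave the thick drift in the rack, do not ram the pump, and do not knock over the bottles.

Things in the scene. Friction and masses are not known exactly. Their poses are not given: they have to be found in the camera images.
- pump: Small aluminium pump barrel lying level on a grey stand fixed to the table; place and yaw vary. Origin on the table under the barrel's middle, z up. A 30 mm bore runs through along its y axis, 75 mm above the table, from the entry face (y = +45 mm) to the exit face (y = -45 mm). Flanges 70 mm outside; a port on top reaches 117 mm up. Stand's foot 130 mm (x), y -20 to +45 mm. Drive along -y.
- bore_entry (a point): Centre of the bore's mouth in the entry face, 75 mm above the table; the pump's y axis points out of the bore here. A black spring-loaded seal strip, 8 mm wide, stands 2 mm down from the bore's roof, starting 10 mm inside this face.
- bore_exit (a point): Centre of the bore's mouth in the exit face, 75 mm above the table, over the tray.
- tray: Black open tray, part of the pump's stand, below the exit end: 150 by 150 mm, 35 mm high, 4 mm walls and floor. Origin at the centre of its underside on the table, axes as the pump's; its edge reaches under the barrel.
- plug: White plastic valve plug, a cylinder 28 mm in diameter, 50 mm long, with two black rings, 50 g, seized in the bore with its near end 8 to 28 mm inside the entry face: hard to see. Origin at its centre, y along its length (parallel to the pump's y while in the bore). The seal strip in the bore's roof grips it: it takes about 11 to 20 N to move it, all the way until it is out.
- rack: Low roofed wooden rack fixed on the table, place and yaw vary: 104 mm deep (x), 190 mm wide (y), 60 mm high, two bays at y = +47.5 and -47.5 mm. Origin on the table at the middle of its front. Bays are open to -x only (towards the robot): 96 mm deep, 46.5 mm wide, 42 mm high inside, floor 10 mm above the table.
- drift: Slim drift: square wooden handle 34 x 34 x 90 mm with a round steel shank 22 mm in diameter, 105 mm long; 0.16 to 0.26 kg, balance point 20 mm behind the shoulder. Origin on the axis at the shoulder, x along the shank. At the start its handle is inside either bay, so only the shank can be reached: axis level, 27 mm above the table, tip towards the robot. Lying on the table its axis is 17 mm up.
- drift_tip (a point): Centre of the end of the slim drift's shank, 105 mm ahead of the shoulder along the drift's x.
- drift_handle (a point): Middle of the slim drift's handle, on its axis, 45 mm behind the shoulder (the handle reaches from the shoulder to 90 mm behind it).
- thick_drift: Thick drift: same handle, but a shank 36 mm in diameter, too thick for the bore; lies in the other bay. Origin and axes as for the slim drift. To be left alone.
- amber_bottle: Amber glass bottle standing on the bench, 68 mm in diameter, 150 mm tall; origin under its centre. To be left standing.
- white_jar: White jar, 72 mm in diameter, 85 mm tall; origin under its centre. To be left standing.
- small_bottle: Small amber bottle, 50 mm in diameter, 100 mm tall; origin under its centre. To be left standing.
Not all that is in view belongs to the job. What is shaped like the drift but orange is not meant.

How it is judged:
By the outcome, as a careful person would: the job done as asked, in the order asked, and still so for the second after the job is handed in, with the robot touching nothing.
It also fails if it takes over 64 s, if anything falls off the work surface, if the arm or the gripper's body presses on something with over 40 N, if the wrist force passes 120 N, or if a joint passes its speed limit or range.

### The arm

A 7-joint arm with a two-finger parallel gripper is mounted at the origin on the work surface. World frame = base frame: x ahead of the robot, y to its left, z up, the work surface at z = 0. Lengths are in m, angles in degrees, forces in N, time in s.
With the tool pointing down it reaches from about 0.4 to 0.925 m from the base axis. Payload 4.1 kg.
Tool frame: the origin (TCP) lies midway between the tips of the shut fingers; the grasp point (between the pads) lies behind it (r.grasp_offset is the z of the grasp point in the tool frame, in m); z points along the fingers, x is the direction in which the jaws open and shut, and the axes are right-handed (so a half turn about z gives the same grasp; the last joint's range is limited). The gripper opens to 85 mm and grips with 20 to 120 N. Pads are 22 mm wide; open, the fingers measure 114 mm over their backs; the gripper's body (76 mm by 85 mm) begins 54 mm behind the grasp point. The pads swing forward as they close: fully open they stand 13 mm farther back than shut.
Start: joints at [68.755, 22.827, 2.584, 88.041, -1.071, 69.15, -2.905], TCP at [0.175, -0.626, 0.231] pointing down, gripper open.
Joint ranges: [-161.44, 161.44], [-28.35, 127.94], [-78.24, 83.42], [0, 140.83], [-78.03, 258.03], [13.02, 114.36], [-168.23, 168.23]. Speed limits (degrees/s): [147.25, 147.25, 180, 180, 180, 180, 180].

### API

Orientations are given as [roll, pitch, yaw] about the fixed x, y, z axes, in that order (R = Rz(yaw) Ry(pitch) Rx(roll)).
In Python, from rig import r, solver, monitor, vision gives the robot as it stands. Calls block until the motion is done:
- r.reach(position, orientation): joint-space move of the TCP to a pose.
- r.move_l(position, feed=0.15, rotation=None, force_limit=None): straight line of the TCP; rotation=None keeps the orientation; feed is the mean speed in m/s. With force_limit (N) it stops when the force on the tool has changed by that much, and returns True; else False.
- r.move_j(angles): joint-space move.
- r.grip(opening): finger opening in m; the grip force is fixed at half the most; returns when the fingers have stopped.
- r.pause(seconds).
- solver.solve_ik(position, orientation): joint angles nearest the present ones, or None.
- monitor.get_obs(): the state.
- vision.read_camera(name): name is "scene" or "side" or "wrist"; returns the picture (400x640x3 uint8, red, green, blue); there is no depth.
- vision.camera_model(name): a dict with "mtx" (3x3 intrinsics, pixels), "eye" and "rotation" of the camera in the world; the wrist camera has in their place "T_tool_cam" (4x4, takes a point from camera to tool coordinates, whose origin is the TCP and whose axes are the tool frame's). Camera axes: x right, y down, z forward; pixel columns grow to the right and rows downward; lengths in m; the calibration is good to about 2 mm. A picture is of the moment at which its call begins: read the wrist's pose just before it. camera_model takes no time and is no camera call.
A pose or a line that the arm cannot do raises r.IKError and nothing moves.
- r.finish_job(): hands the job in, once; it reports no verdict.
Trained networks look in the newest picture that a camera, given by its name, has taken for a name from the list of things; names that differ only in an ending like _2 or _b are one class to them, and where a whole thing is asked for, a point or a joint stands for the part that bears it (a point fixed in the world has none). Each returns a list of dicts, best first, with "score" (0 to 1); they miss things now and then, are a little off and sometimes report something else, mostly with a low value. They report only what shows in the picture. A call takes as long as a camera call. They do not tell look-alikes from the thing itself.
- vision.look_for(camera, query): "box" ([centre column, centre row, width, height] in pixels, round what is visible of it).
- vision.cut_out(camera, query): "mask" (400x640 bool, what is visible of it) and "box" ([centre column, centre row, width, height] in pixels, round what is visible of it).
- vision.pinpoint(camera, query): "position" ([column, row] in pixels: a listed point, or the origin of a listed thing).
The state is a dict: "clock": time; "joint_pos": joint angles; "joint_vel": joint speeds; "effort": joint torques, N m; "ee_pos": TCP position; "orientation": TCP orientation; "force": force on the tool from outside, world axes, zero at the start; "wrist_torque": the same for the moment, N m; "finger_gap": finger opening in m.
Only numpy, scipy, OpenCV 4.12 (cv2) and the standard library are available. Lean on these libraries where they do the work, as an engineer would, in place of code of your own. Each camera call takes 0.05 s, during which the arm holds its last target.

## Working session

There is one attempt and no reset: what is moved stays moved. The work goes in short steps, each a Python script; the robot and the scene stay as the last script left them, time stands still between calls to the robot, and variables do not carry over. Pictures are saved under pics/ and viewed, and the job is handed in when it is done.

```bash
ls; mkdir -p pics; cat > look.py <<'E'
from rig import r, solver, monitor, vision
import cv2, sys
E
python3 - <<'E'
from look import *
import numpy as np
o=monitor.get_obs();print(o)
print(r.grasp_offset)
for n in ("scene","side","wrist"):
    im=vision.read_camera(n);cv2.imwrite(f"pics/a_{n}.png",im[:,:,::-1])
    print(n,vision.camera_model(n))
    if n!="wrist":
        for q in ["pump","bore_entry","bore_exit","tray","rack","drift","drift_tip","thick_drift","amber_bottle","white_jar","small_bottle"]:
            print(q,[(np.round(d["position"],1).tolist(),round(d["score"],2)) for d in vision.pinpoint(n,q)])
print(monitor.get_obs()["clock"])
E
```

```text
pics
{'clock': 0.0, 'joint_pos': array([68.75431094, 22.87228045,  2.57901046, 88.11559499, -1.07265677,
       69.1501336 , -2.9047188 ]), 'joint_vel': array([-0.0311242 ,  0.01884936,  0.05834555, -0.00974333, -0.0069339 ,
        0.12422243,  0.03269655]), 'effort': array([-2.07116541e-04, -4.75122678e+01,  1.36446588e+00, -2.54219091e+01,
        1.14694121e-02,  9.55249707e-03,  4.14571289e-06]), 'ee_pos': array([ 0.17437199, -0.62550088,  0.23024793]), 'orientation': array([ 1.79993760e+02,  1.13694651e-01, -7.44193218e+01]), 'force': array([0.2833972 , 0.74244814, 1.10481322]), 'wrist_torque': array([0.02686408, 0.03647107, 0.01929798]), 'finger_gap': 0.0852976734392257}
-0.0187
scene {'mtx': array([[393.8513975 ,   0.        , 314.76180215],
       [  0.        , 393.8513975 , 204.58973222],
       [  0.        ,   0.        ,   1.        ]]), 'eye': array([ 1.22588433, -0.48960203,  0.65216498]), 'rotation': array([-122.8431737 ,   -0.39202994,   51.21051966])}
pump [([240.1, 258.3], 0.8)]
bore_entry [([255.3, 225.1], 0.79)]
bore_exit [([227.5, 242.6], 0.88)]
tray [([214.0, 
[... 1016 characters left out ...]
.3], 0.66), ([254.1, 255.3], 0.54)]
amber_bottle [([264.9, 198.9], 0.89)]
white_jar [([301.8, 190.5], 0.65)]
small_bottle [([315.1, 179.5], 0.71), ([358.7, 174.6], 0.54)]
wrist {'mtx': array([[359.07522633,   0.        , 327.40133932],
       [  0.        , 359.07522633, 197.79802472],
       [  0.        ,   0.        ,   1.        ]]), 'T_tool_cam': array([[ 9.99999668e-01, -2.50445619e-05,  8.14406299e-04,
        -2.73563652e-04],
       [-2.00162733e-04,  9.61346700e-01,  2.75340667e-01,
        -7.02875181e-02],
       [-7.89822594e-04, -2.75340739e-01,  9.61346376e-01,
        -1.42681124e-01],
       [ 0.00000000e+00,  0.00000000e+00,  0.00000000e+00,
         1.00000000e+00]])}
1.25
```

View pics/a_scene.png

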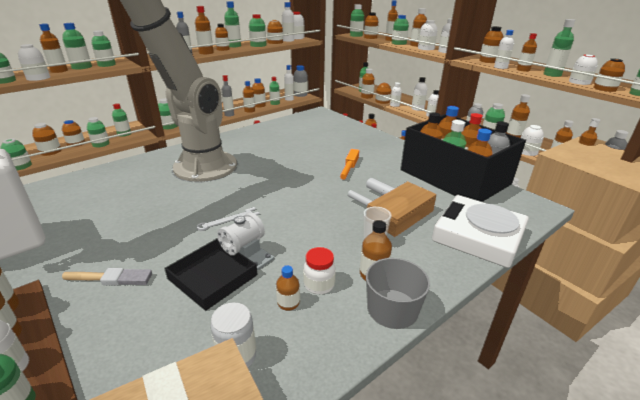

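View pics/a_side.png

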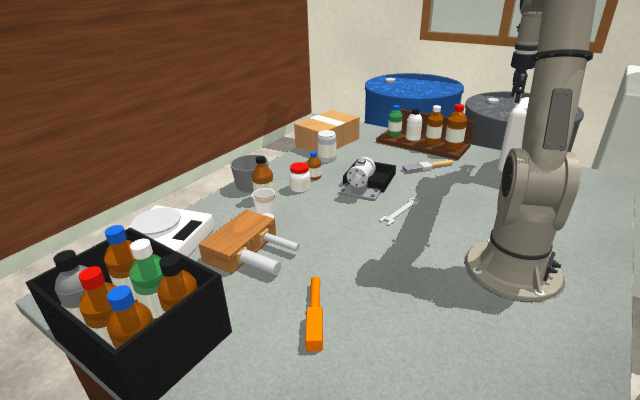

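View pics/a_wrist.png

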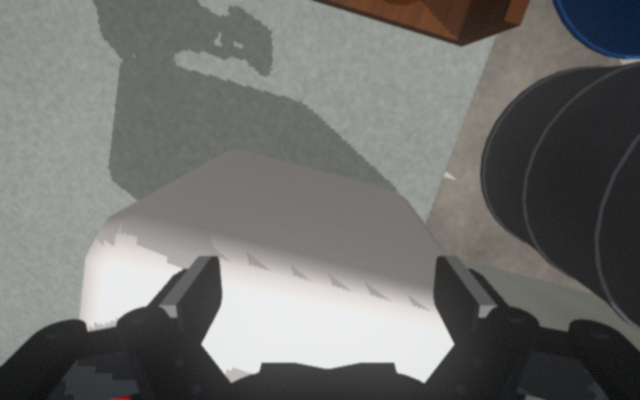

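The scene shows the rack with its two shanks: slim at (360,200) and thick at (380,187). The pump and tray are around (225,255). In the side view the slim shank is at (283,243), which puts it in the far (-y) bay. Next I'll triangulate rough positions.

```bash
cat >> look.py <<'E'
import numpy as np
from scipy.spatial.transform import Rotation as Rn
def Rm(rpy): return Rn.from_euler('xyz',rpy,degrees=True).as_matrix()
def campose(n,obs=None):
    m=vision.camera_model(n)
    if n=="wrist":
        obs=obs or monitor.get_obs()
        T=np.eye(4);T[:3,:3]=Rm(obs["orientation"]);T[:3,3]=obs["ee_pos"]
        T=T@m["T_tool_cam"];return m["mtx"],T[:3,:3],T[:3,3]
    return m["mtx"],Rm(m["rotation"]),m["eye"]
def onplane(cp,px,z):
    K,R,e=cp
    d=R@np.linalg.solve(K,[px[0],px[1],1.]);return e+d*(z-e[2])/d[2]
def proj(cp,P):
    K,R,e=cp
    p=(np.atleast_2d(P)-e)@R@K.T;return p[:,:2]/p[:,2:]
E
python3 - <<'E'
from look import *
s=campose("scene");d=campose("side")
def p(n,c,px,z): print(n,np.round(onplane(c,px,z),3))
p("entry",s,(255.3,225.1),.075);p("exit",s,(227.5,242.6),.075);p("tray",s,(214,274.4),0)
p("entry",d,(355,178.6),.075);p("exit",d,(370,164.3),.075);p("tray",d,(371,179.4),0)
p("slimtip",s,(350,195),.027);p("thicktip",s,(369,183),.027);p("slimtip",d,(297,247),.027);p("thicktip",d,(277,268),.027)
p("slimbase",d,(270,237),.027)
for q in [(238,273),(201,243),(235,211),(276,225)]: p("rack roof",d,q,.06)
p("rack front bottom l",d,(238,273),0)
for q,z in [((264.9,198.9),0),((301.8,190.5),0),((315.1,179.5),0),((262,213),0)]: p("bot",d,q,z)
for q in [(318,284),(289,303),(375,275),(395,315)]: p("bot_s",s,q,0)
p("orange",d,(315,315),.01);p("wrench",d,(398,211),0)
p("brush",d,(427,166),0)
E
```

```text
entry [ 0.513 -0.102  0.075]
exit [ 0.533 -0.19   0.075]
tray [ 0.532 -0.235  0.   ]
entry [ 0.508 -0.088  0.075]
exit [ 0.518 -0.206  0.075]
tray [ 0.527 -0.237  0.   ]
slimtip [0.498 0.239 0.027]
thicktip [0.482 0.337 0.027]
slimtip [0.487 0.25  0.027]
thicktip [0.477 0.343 0.027]
slimbase [0.577 0.254 0.027]
rack roof [0.515 0.434 0.06 ]
rack roof [0.678 0.403 0.06 ]
rack roof [0.715 0.245 0.06 ]
rack roof [0.568 0.236 0.06 ]
rack front bottom l [0.571 0.389 0.   ]
bot [0.76  0.072 0.   ]
bot [ 0.69  -0.039  0.   ]
bot [ 0.698 -0.13   0.   ]
bot [0.71  0.143 0.   ]
bot_s [ 0.711 -0.061  0.   ]
bot_s [ 0.717 -0.148  0.   ]
bot_s [0.773 0.065 0.   ]
bot_s [0.885 0.009 0.   ]
orange [0.32  0.404 0.01 ]
wrench [ 0.355 -0.094  0.   ]
brush [ 0.399 -0.445  0.   ]
```

```bash
python3 - <<'E'
from look import *
def view(tag,pos,yaw,qs):
    r.reach(pos,[180,0,yaw])
    o=monitor.get_obs();im=vision.read_camera("wrist")
    cv2.imwrite(f"pics/{tag}.png",im[:,:,::-1]);cp=campose("wrist",o)
    np.savez(f"{tag}.npz",K=cp[0],R=cp[1],e=cp[2])
    print(tag,o["clock"],o["joint_pos"].round(0),o["ee_pos"].round(4),o["orientation"].round(2))
    for q,z in qs:
        for d in vision.pinpoint("wrist",q): print(q,np.round(d["position"],1),round(d["score"],2),onplane(cp,d["position"],z).round(4))
view("pumpv",[0.51,-0.08,0.33],10,[("bore_entry",.075),("bore_exit",.075),("pump",0),("tray",0),("plug",.075)])
view("rackv",[0.52,0.27,0.32],-90,[("rack",0),("drift",.027),("drift_tip",.027),("thick_drift",.027)])
E
```

```text
pumpv 3.5583 [ 36.   7. -35.  97.   4.  77.  10.] [ 0.5099 -0.0816  0.3297] [1.80e+02 3.00e-02 9.84e+00]
bore_entry [326.5 174.9] 0.9 [ 0.512  -0.0985  0.075 ]
bore_exit [328.2 249.5] 0.87 [ 0.5297 -0.1884  0.075 ]
pump [328.7 195. ] 0.89 [ 0.5224 -0.1419  0.    ]
tray [323.7 262.5] 0.74 [ 0.5327 -0.2427  0.    ]
rackv 5.975 [   1.   17.  -42.   89.   11.   79. -131.] [0.5203 0.2694 0.32  ] [-1.800e+02 -2.000e-02 -9.005e+01]
rack [295.4  95.6] 0.96 [0.5899 0.3089 0.    ]
drift [339.8  91.8] 0.97 [0.5941 0.2548 0.027 ]
drift [231.3 291.8] 0.71 [0.3327 0.4004 0.027 ]
drift_tip [344.7 182.7] 0.96 [0.4854 0.2477 0.027 ]
drift_tip [292.4 256.9] 0.64 [0.3845 0.3157 0.027 ]
thick_drift [258.1 103.5] 0.63 [0.581  0.3506 0.027 ]
```

View pics/pumpv.png

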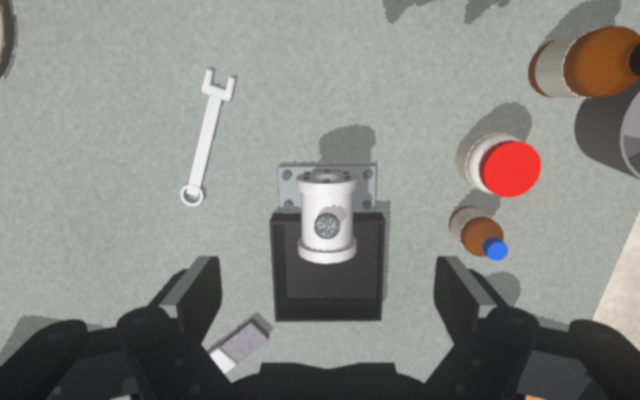

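View pics/rackv.png

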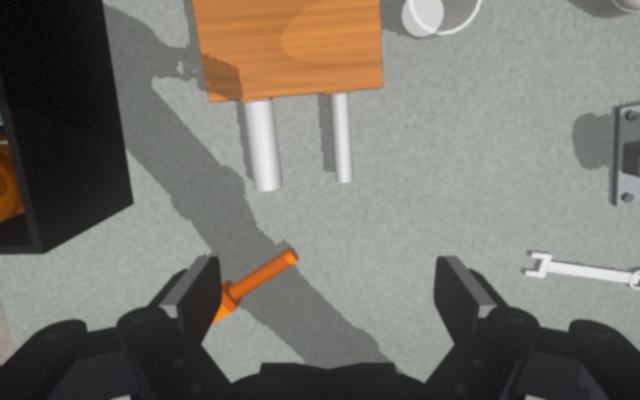

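Pump view: pump barrel at (327,215), foot edge (278,165)–(377,167), tray (272–383, 213–320). Rack view: slim shank from (341,94) to (345,182); thick shank at (262,145), well clear.

```bash
python3 - <<'E'
from look import *
def L(t): z=np.load(t+".npz");return z["K"],z["R"],z["e"]
c=L("rackv")
for px in [(341,94),(345.5,182)]: print("slim",onplane(c,px,.027).round(4))
a,b=onplane(c,(341,94),.027),onplane(c,(345.5,182),.027);print("yaw tip dir",np.degrees(np.arctan2(*(b-a)[1::-1])))
for px in [(210,102),(383,87)]: print("roof front",onplane(c,px,.06).round(4))
a,b=onplane(c,(210,102),.06),onplane(c,(383,87),.06);print(np.linalg.norm(a-b),np.degrees(np.arctan2(*(a-b)[1::-1]))-90)
c=L("pumpv")
for nm,p,q,z in [("tray r",(383,213),(381,320),.035),("tray l",(272,214),(277,320),.035),("axis",(326.5,174.9),(328.2,249.5),.075)]:
    a,b=onplane(c,p,z),onplane(c,q,z);print(nm,a.round(4),b.round(4),np.linalg.norm(a-b),np.degrees(np.arctan2(*(a-b)[1::-1]))-90)
a,b=onplane(c,(277,164),.01),onplane(c,(377,166),.01);print("foot",a,b,np.linalg.norm(a-b),np.degrees(np.arctan2(*(b-a)[1::-1])))
im=cv2.imread("pics/pumpv.png")[130:340,240:420];cv2.imwrite("pics/pc.png",cv2.resize(im,None,fx=2.8,fy=2.8,interpolation=cv2.INTER_CUBIC))
im=cv2.imread("pics/rackv.png")[60:200,190:400];cv2.imwrite("pics/rc.png",cv2.resize(im,None,fx=3.8,fy=3.8,interpolation=cv2.INTER_CUBIC))
E
```

```text
slim [0.5917 0.2534 0.027 ]
slim [0.4863 0.2467 0.027 ]
yaw tip dir -176.39359783018818
roof front [0.5834 0.3965 0.06  ]
roof front [0.5988 0.2097 0.06  ]
0.18741883378641785 4.718914120495228
tray r [ 0.5933 -0.144   0.035 ] [ 0.6243 -0.2992  0.035 ] 0.15832371006070872 11.283844220424314
tray l [ 0.4532 -0.1697  0.035 ] [ 0.4804 -0.3243  0.035 ] 0.15695310001845836 9.974940437777946
axis [ 0.512  -0.0985  0.075 ] [ 0.5297 -0.1884  0.075 ] 0.09156363262332175 11.089708076671684
foot [ 0.44819347 -0.10932728  0.01      ] [ 0.57726185 -0.08958554  0.01      ] 0.1305694603731908 8.696316606176952
```

View pics/pc.png

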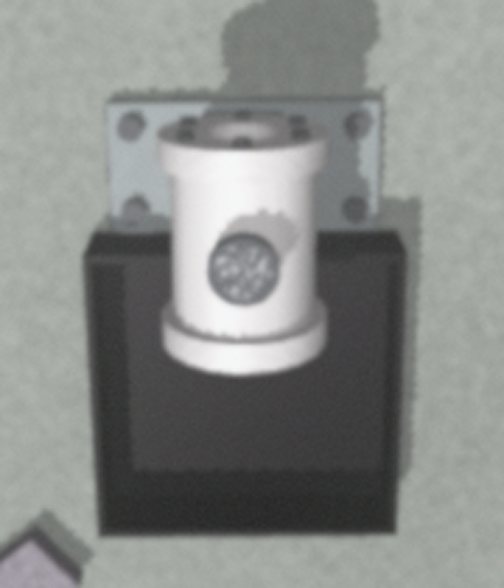

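View pics/rc.png

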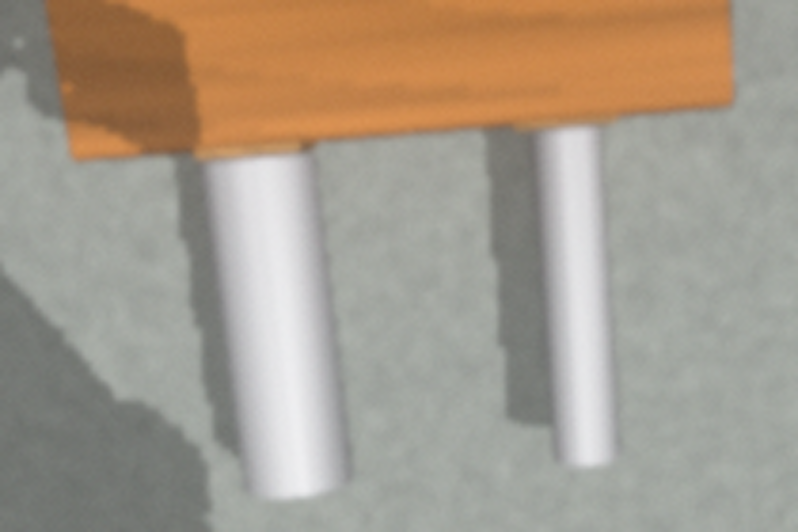

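```bash
python3 - <<'E'
from look import *
yaw=-86.4
g=np.array([.551,.251])
r.reach([*g,.12],[180,0,yaw])
print("hit",r.move_l([*g,.014],feed=.1,force_limit=12))
o=monitor.get_obs();print(o["ee_pos"],o["orientation"])
r.grip(0.0)
o=monitor.get_obs();print(o["finger_gap"],o["clock"],o["force"],o["ee_pos"])
p=o["ee_pos"]
r.move_l([p[0],p[1],.0175],feed=.03)
d=-np.array([np.cos(np.radians(4.2)),np.sin(np.radians(4.2))])
print("hit",r.move_l([*(p[:2]+d*.125),.0175],feed=.08,force_limit=15))
o=monitor.get_obs();print(o["finger_gap"],o["clock"],o["force"],o["ee_pos"])
for n in("scene","side"): cv2.imwrite(f"pics/b_{n}.png",vision.read_camera(n)[:,:,::-1])
E
```

```text
hit False
[0.55158928 0.25139157 0.01474241] [-1.79919015e+02  3.25796868e-02 -8.64012162e+01]
0.020082227496406556 8.8667 [-0.90001377  0.71255069  1.68671743] [0.55105797 0.25135431 0.01430046]
hit False
0.01987455783290606 10.8417 [-0.19899595  0.1305842  -1.74093605] [0.42690339 0.24228258 0.01751737]
```

```bash
python3 - <<'E'
import cv2
a=cv2.imread("pics/b_scene.png")[100:300,230:470];b=cv2.imread("pics/b_side.png")[170:370,200:440]
import numpy as np
cv2.imwrite("pics/b.png",cv2.resize(np.hstack([a,b]),None,fx=1.66,fy=1.66*1.5))
E
```

```text
(no output)
```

View pics/b.png

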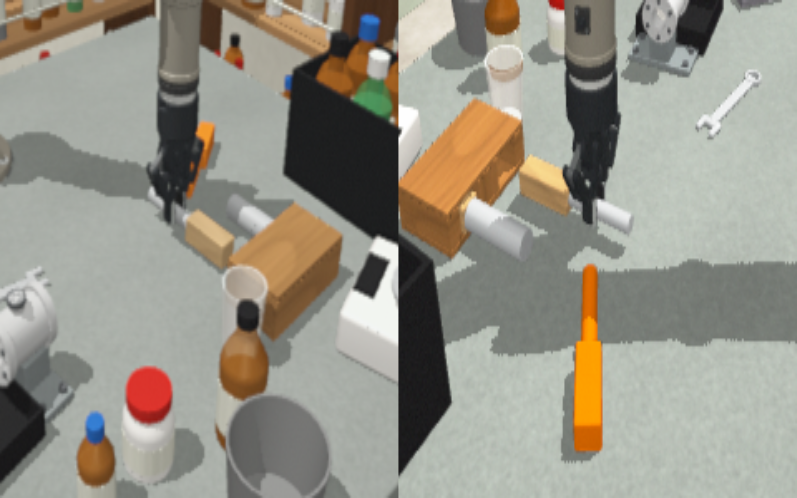

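The slim drift is out of its bay and held level, and the thick one is still in the rack. I'll lay it down in line with the pump, then regrip it by the handle.

```bash
python3 - <<'E'
from look import *
Y=10.5;u=np.array([-np.sin(np.radians(Y)),np.cos(np.radians(Y))])
E=np.array([.5125,-.099])
p=monitor.get_obs()["ee_pos"]
r.move_l([p[0],p[1],.12],feed=.2)
g=E+u*.125
r.reach([*g,.12],[180,0,Y])
r.move_l([*g,.02],feed=.12)
print("hit",r.move_l([*g,.0025],feed=.03,force_limit=5))
o=monitor.get_obs();print(o["clock"],o["force"],o["ee_pos"],o["finger_gap"])
r.grip(.05)
r.move_l([*g,.12],feed=.2)
# look from behind/above
r.reach([*(E+u*.20),.26],[180,0,Y])
o=monitor.get_obs();im=vision.read_camera("wrist");cv2.imwrite("pics/c.png",im[:,:,::-1]);cp=campose("wrist",o)
np.savez("c.npz",K=cp[0],R=cp[1],e=cp[2]);print(o["ee_pos"],o["orientation"],o["clock"])
for q,z in [("drift",.017),("drift_tip",.017),("drift_handle",.017),("bore_entry",.075),("bore_exit",.075)]:
    for d in vision.pinpoint("wrist",q): print(q,np.round(d["position"],1),round(d["score"],2),onplane(cp,d["position"],z).round(4))
E
```

```text
hit True
14.9167 [-0.03051217 -0.82816894  4.26928642] [0.48969099 0.02336782 0.00360798] 0.01972555544716657
[0.47526258 0.0959524  0.2580915 ] [179.94966049   0.18260814  10.43796351] 16.7333
drift [325.1 190.7] 0.7 [0.4783 0.0638 0.017 ]
drift [472.1 365.8] 0.53 [ 0.7055 -0.1306  0.017 ]
drift_tip [330.1 274.4] 0.87 [ 0.5025 -0.036   0.017 ]
drift_handle [326.8 150.2] 0.73 [0.472  0.1083 0.017 ]
drift_handle [327.2 188.8] 0.73 [0.4802 0.0664 0.017 ]
drift_handle [329.6 342.4] 0.35 [ 0.5193 -0.1294  0.017 ]
bore_entry [333.3 354.7] 0.93 [ 0.5176 -0.0995  0.075 ]
bore_entry [473.  367.2] 0.2 [ 0.6704 -0.0874  0.075 ]
```

View pics/c.png

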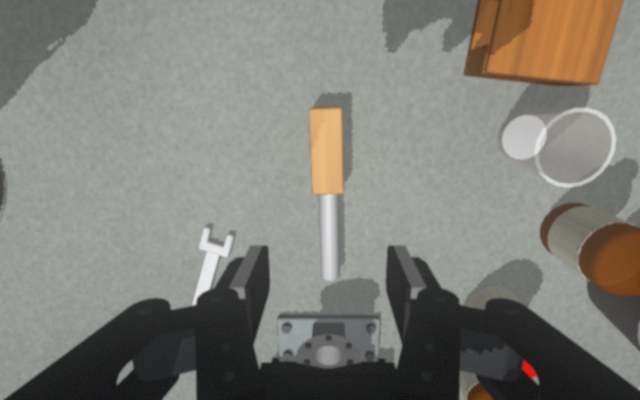

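The drift lies flat with its handle at (327,150) and tip at (330,275), roughly in line with the bore. Before inserting I'll take one closer measurement of the pump.

```bash
python3 - <<'E'
from look import *
Y=10.5;u=np.array([-np.sin(np.radians(Y)),np.cos(np.radians(Y))]);E=np.array([.5125,-.099])
for k,(s,z) in enumerate([(.05,.22),(-.03,.24)]):
    r.reach([*(E+u*s),z],[180,0,Y]);r.pause(.15)
    o=monitor.get_obs();im=vision.read_camera("wrist");cv2.imwrite(f"pics/d{k}.png",im[:,:,::-1]);cp=campose("wrist",o)
    np.savez(f"d{k}.npz",K=cp[0],R=cp[1],e=cp[2]);print(o["ee_pos"],o["orientation"],o["clock"])
    for q,z in [("bore_entry",.075),("bore_exit",.075),("pump",0),("tray",0)]:
        for d in vision.pinpoint("wrist",q): print(q,np.round(d["position"],1),round(d["score"],2),onplane(cp,d["position"],z).round(4))
E
```

```text
[ 0.503665   -0.04801894  0.22053137] [-1.79999768e+02 -6.18822303e-02  1.06740868e+01] 17.85
bore_entry [326.1 242.4] 0.58 [ 0.5129 -0.1     0.075 ]
bore_exit [326.8 329.2] 0.78 [ 0.5297 -0.1858  0.075 ]
pump [324.8 254.5] 0.73 [ 0.5199 -0.1459  0.    ]
tray [326.1 240.5] 0.56 [ 0.5182 -0.1293  0.    ]
[ 0.51777797 -0.12710805  0.2399056 ] [-1.79974294e+02  1.70501274e-02  1.06285298e+01] 18.675
bore_entry [325.7 149.7] 0.61 [ 0.5121 -0.1029  0.075 ]
bore_exit [329.2 243.1] 0.69 [ 0.5312 -0.1874  0.075 ]
pump [326.8 177.8] 0.67 [ 0.5206 -0.1438  0.    ]
tray [326.5 263.2] 0.86 [ 0.5391 -0.2444  0.    ]
```

View pics/d0.png

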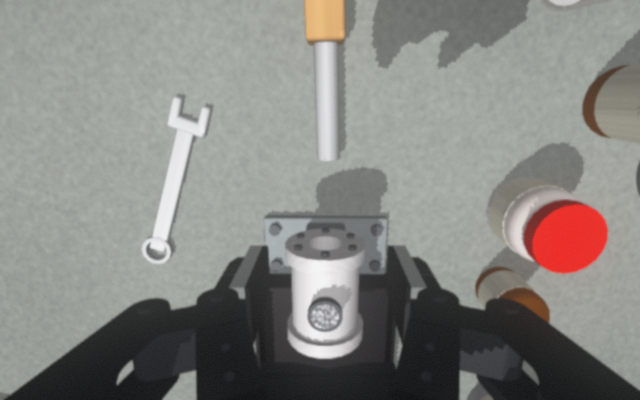

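View pics/d1.png

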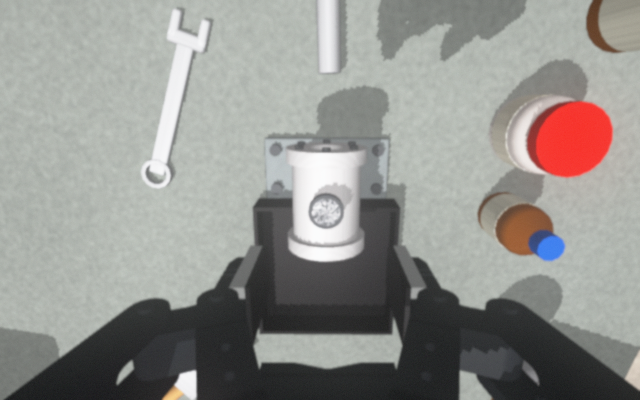

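```bash
cat >> look.py <<'E'
Y=10.8;u=np.array([-np.sin(np.radians(Y)),np.cos(np.radians(Y))]);v=np.array([u[1],-u[0]])
E=np.array([.5129,-.0995])
def sl(p): q=np.asarray(p)[:2]-E;return np.round([q@u,q@v],4)
def at(s,l,z): return [*(E+u*s+v*l),z]
E
python3 - <<'E'
from look import *
def L(t): z=np.load(t+".npz");return z["K"],z["R"],z["e"]
for t,px,z in [("c",(330.5,279),.017),("d0",(328,160),.017),("d1",(328,73),.017),("c",(327.5,193.5),.034),("d0",(324.5,40),.034),("c",(326,108),.034)]:
    print(t,px,sl(onplane(L(t),px,z)))
r.reach(at(.218,0,.14),[180,0,Y])
print("hit",r.move_l(at(.218,0,.0055),feed=.12,force_limit=10))
r.grip(0.0)
o=monitor.get_obs();print(o["finger_gap"],o["force"],o["ee_pos"],sl(o["ee_pos"]),o["clock"])
r.move_l(at(.218,0,.0625),feed=.1);r.pause(.2)
o=monitor.get_obs();print(o["finger_gap"],o["force"],o["wrist_torque"],o["ee_pos"],sl(o["ee_pos"]),o["orientation"],o["clock"])
for n in("scene","side"):
    cv2.imwrite(f"pics/e_{n}.png",vision.read_camera(n)[:,:,::-1]);print(n)
    for q in("drift_tip","drift_handle","bore_entry","drift"):
        print(q,[(np.round(d["position"],1).tolist(),round(d["score"],2)) for d in vision.pinpoint(n,q)])
E
python3 - <<'E'
import cv2,numpy as np
a=cv2.imread("pics/e_scene.png")[150:310,180:380];b=cv2.imread("pics/e_side.png")[120:280,260:460]
cv2.imwrite("pics/e.png",cv2.resize(np.hstack([a,b]),None,fx=2,fy=3))
E
```

```text
c (330.5, 279) [0.0582 0.0021]
d0 (328, 160) [0.0613 0.0018]
d1 (328, 73) [0.0623 0.0008]
c (327.5, 193.5) [ 0.1684 -0.0007]
d0 (324.5, 40) [ 0.167 -0.001]
c (326, 108) [ 0.2563 -0.0017]
hit False
0.03307173344200614 [-2.3418003  -1.22727872  5.39286166] [0.47259319 0.11481395 0.0063183 ] [0.2181 0.0006] 21.525
0.03282017941664732 [-0.11757837  0.05948293 -2.43332964] [0.07638816 0.02865003 0.02428222] [0.47147428 0.11451331 0.06185181] [ 0.218  -0.0006] [-1.79990808e+02  8.08737177e-02  1.08094822e+01] 22.4417
scene
drift_tip [([271.5, 215.5], 0.96), ([343.2, 176.2], 0.67)]
drift_handle [([310.4, 190.8], 0.89), ([352.6, 159.7], 0.86)]
bore_entry [([252.1, 224.3], 0.84)]
drift [([349.4, 163.4], 0.74), ([300.5, 199.1], 0.71)]
side
drift_tip [([312.1, 281.2], 0.96), ([346.5, 185.8], 0.86), ([357.3, 176.5], 0.68)]
drift_handle [([329.2, 206.8], 0.8), ([315.9, 325.8], 0.62)]
bore_entry [([356.0, 174.6], 0.58), ([253.4, 253.3], 0.53)]
drift [([314.8, 314.2], 0.82), ([339.1, 201.1], 0.64), ([356.7, 176.2], 0.2)]
```

View pics/e.png

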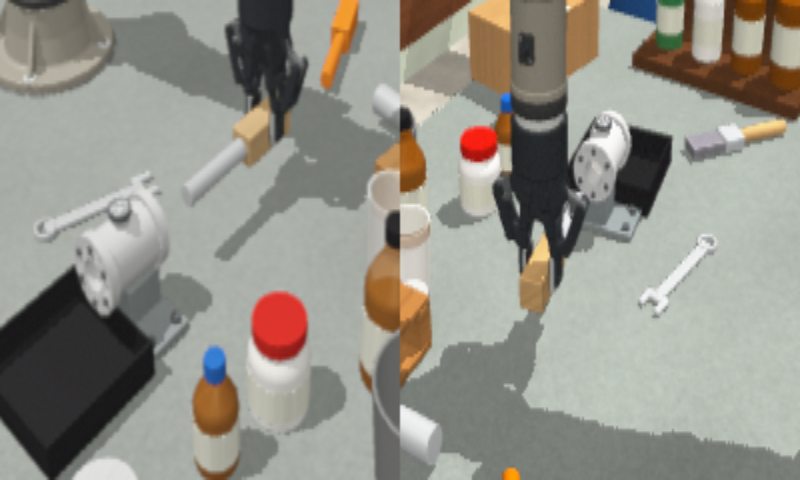

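```bash
python3 - <<'E'
from look import *
S=campose("scene");D=campose("side")
for nm,P,a,b in [("tip",at(.061,0,.0735),(271.5,215.5),(346.5,185.8)),("entry",at(0,0,.075),(252.1,224.3),(356,174.6)),("handle",at(.212,0,.0735),(310.4,190.8),(329.2,206.8))]:
    P1=S[0]@np.c_[S[1].T,-S[1].T@S[2]];P2=D[0]@np.c_[D[1].T,-D[1].T@D[2]]
    X=cv2.triangulatePoints(P1,P2,np.array(a,float),np.array(b,float));X=(X[:3]/X[3])[:,0]
    print(nm,proj(S,P)-a,proj(D,P)-b,"tri",sl(X),X[2])
E
```

```text
tip [[ 2.1339706  -0.74876736]] [[ 2.50479917 -0.15349984]] tri [0.0566 0.0043] 0.07258380170054851
entry [[4.05232817 0.34396638]] [[-0.46940125  2.20344191]] tri [-0.0096 -0.0004] 0.07974506306357745
handle [[1.15994509 1.37533425]] [[1.26302799 2.83635932]] tri [0.2073 0.003 ] 0.08046539615706667
```

```bash
python3 - <<'E'
from look import *
r.move_l(at(.167,0,.0625),feed=.1);r.pause(.1)
o=monitor.get_obs();print(o["force"],sl(o["ee_pos"]),o["ee_pos"][2],o["clock"]);f0=o["force"]
for n in("scene","side"): cv2.imwrite(f"pics/f_{n}.png",vision.read_camera(n)[:,:,::-1])
print("hit",r.move_l(at(.150,0,.0625),feed=.04,force_limit=5))
o=monitor.get_obs();print(o["force"]-f0,sl(o["ee_pos"]),o["ee_pos"][2],o["clock"])
for n in("scene","side"): cv2.imwrite(f"pics/g_{n}.png",vision.read_camera(n)[:,:,::-1])
rows=[]
for t in "fg":
    a=cv2.imread(f"pics/{t}_scene.png")[170:270,200:330];b=cv2.imread(f"pics/{t}_side.png")[140:240,290:420]
    rows.append(np.hstack([a,b]))
cv2.imwrite("pics/fg.png",cv2.resize(np.vstack(rows),None,fx=3,fy=3,interpolation=cv2.INTER_CUBIC))
E
```

```text
[ 0.90346903 -0.28416492 -1.73318396] [1.68e-01 1.00e-04] 0.06264354125374659 23.7
hit False
[-1.57745612  0.15376159 -0.53623361] [ 0.1498 -0.    ] 0.06249118214649872 24.375
```

View pics/fg.png

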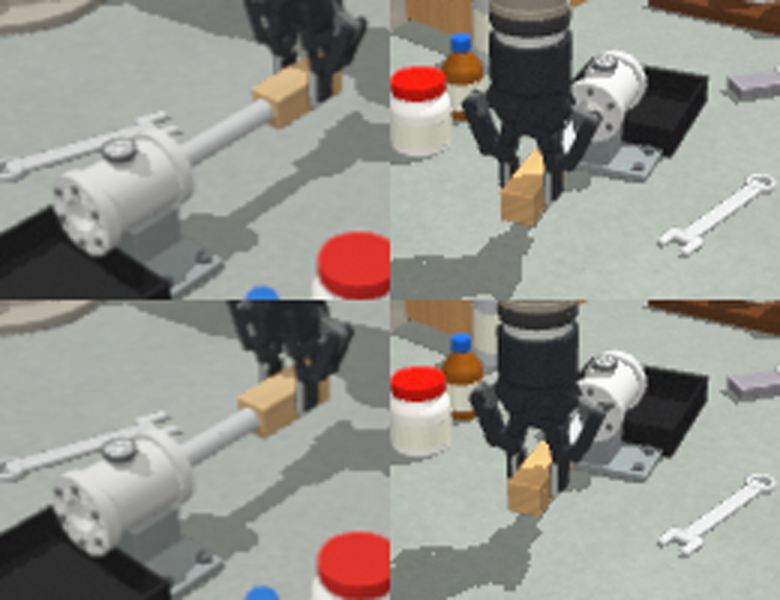

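The tip is in the bore with no face contact. I'll push on in stages and watch the forces.

```bash
python3 - <<'E'
from look import *
f0=np.array([0.9,-.28,-1.73])
for s in [.142,.134,.126,.116,.106,.096]:
    h=r.move_l(at(s,0,.0625),feed=.04,force_limit=35)
    o=monitor.get_obs();f=o["force"]-f0
    print(h,"ax %.1f lat %.1f z %.1f"%(f[:2]@u,f[:2]@v,f[2]),np.round(o["wrist_torque"],2),sl(o["ee_pos"]),o["ee_pos"][2].round(4),round(o["clock"],2))
    if h: break
cv2.imwrite("pics/h.png",cv2.resize(vision.read_camera("scene")[170:310,180:340,::-1],None,fx=4,fy=4,interpolation=cv2.INTER_CUBIC))
E
```

```text
False ax 0.8 lat -0.9 z -0.2 [ 0.08  0.02 -0.01] [ 0.1416 -0.    ] 0.0624 24.82
False ax 1.0 lat -1.2 z -1.3 [ 0.08 -0.02  0.06] [ 0.1336 -0.    ] 0.0625 25.18
False ax 7.5 lat -1.0 z 0.3 [ 1.12  0.35 -0.09] [0.1287 0.0002] 0.0627 25.52
False ax 19.5 lat -2.9 z 3.6 [ 3.4   1.06 -0.31] [0.1257 0.0005] 0.0633 25.93
False ax 21.4 lat -3.1 z 3.6 [ 3.66  1.18 -0.38] [0.1166 0.0004] 0.0632 26.32
False ax 21.2 lat -3.2 z 3.6 [ 3.66  1.26 -0.43] [0.1067 0.0003] 0.0632 26.73
```

View pics/h.png

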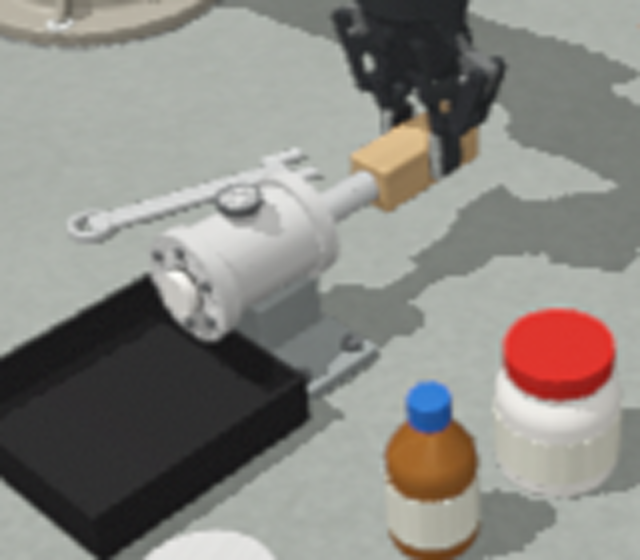

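```bash
python3 - <<'E'
from look import *
f0=np.array([0.9,-.28,-1.73])
for s in [.086,.078,.072,.068,.064,.061,.058,.056,.054,.052]:
    h=r.move_l(at(s,0,.0622),feed=.04 if s>.075 else .02,force_limit=35)
    o=monitor.get_obs();f=o["force"]-f0
    print(s,h,"ax %.1f lat %.1f z %.1f"%(f[:2]@u,f[:2]@v,f[2]),sl(o["ee_pos"]),o["ee_pos"][2].round(4),round(o["clock"],2))
    if h or f[:2]@u<4: break
cv2.imwrite("pics/i.png",cv2.resize(vision.read_camera("scene")[170:310,180:340,::-1],None,fx=4,fy=4,interpolation=cv2.INTER_CUBIC))
E
```

```text
0.086 False ax 23.1 lat -3.4 z 4.7 [0.0967 0.0002] 0.0628 27.18
0.078 False ax 22.5 lat -3.2 z 3.9 [0.0887 0.0001] 0.0628 27.52
0.072 False ax 23.5 lat -3.6 z 5.3 [0.0835 0.0001] 0.0628 27.98
0.068 False ax 23.4 lat -3.6 z 5.1 [0.0794 0.    ] 0.0628 28.32
0.064 False ax 23.5 lat -3.2 z 5.7 [ 0.0754 -0.0001] 0.0627 28.68
0.061 False ax 21.9 lat -3.3 z 5.4 [ 0.072  -0.0001] 0.0627 28.98
0.058 False ax -0.2 lat -1.0 z -0.6 [ 0.0612 -0.    ] 0.0623 29.27
```

View pics/i.png

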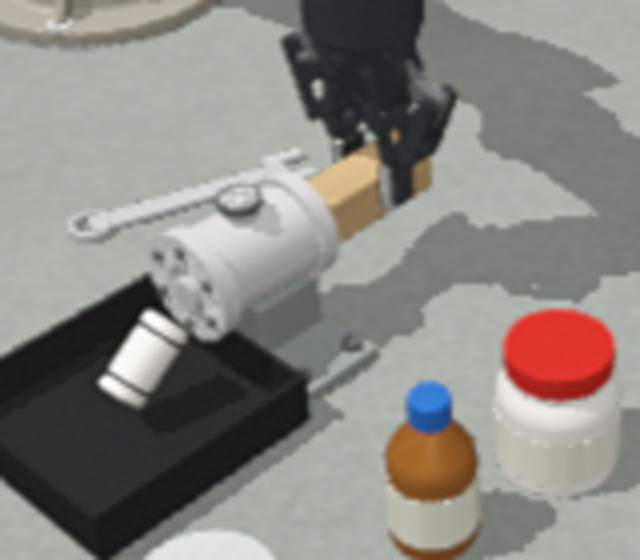

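The plug is free and falling into the tray at (145,355). Now I'll draw the drift out and set it down.

```bash
python3 - <<'E'
from look import *
print(r.move_l(at(.17,0,.0622),feed=.07,force_limit=25))
o=monitor.get_obs();print(o["force"],sl(o["ee_pos"]),o["clock"])
r.move_l(at(.25,0,.0622),feed=.1)
for n in("scene","side"): cv2.imwrite(f"pics/j_{n}.png",vision.read_camera(n)[:,:,::-1])
a=cv2.imread("pics/j_scene.png")[150:310,180:380];b=cv2.imread("pics/j_side.png")[140:300,260:460]
cv2.imwrite("pics/j.png",cv2.resize(np.hstack([a,b]),None,fx=2,fy=2))
E
```

```text
False
[ 0.40035758  0.68390321 -1.88626743] [ 0.1695 -0.    ] 31.075
```

View pics/j.png

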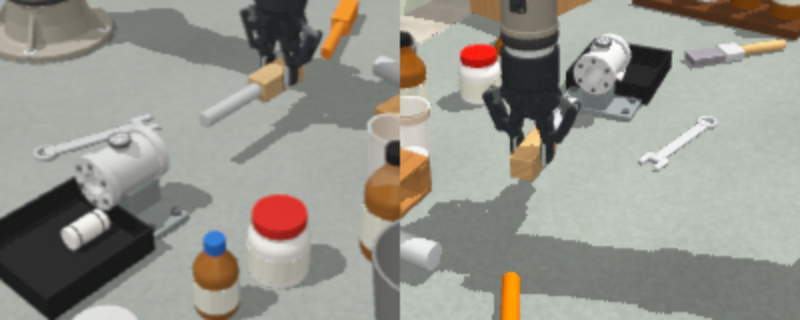

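The plug lies in the tray at (85,230) and the drift is out of the bore. Setting it down.

```bash
python3 - <<'E'
from look import *
r.move_l(at(.25,0,.015),feed=.1);r.pause(.2)
f0=monitor.get_obs()["force"]
print("hit",r.move_l(at(.25,0,.0045),feed=.02,force_limit=4))
o=monitor.get_obs();print(o["force"]-f0,o["wrist_torque"],o["ee_pos"],o["clock"])
for n in("scene",): cv2.imwrite("pics/k0.png",cv2.resize(vision.read_camera(n)[150:310,180:400,::-1],None,fx=3.5,fy=3.5))
E
```

```text
hit True
[-0.78961473 -1.69292941  3.88543415] [-0.0479139   0.00808101 -0.06624147] [0.46608196 0.14600082 0.00631189] 33.4083
```

View pics/k0.png

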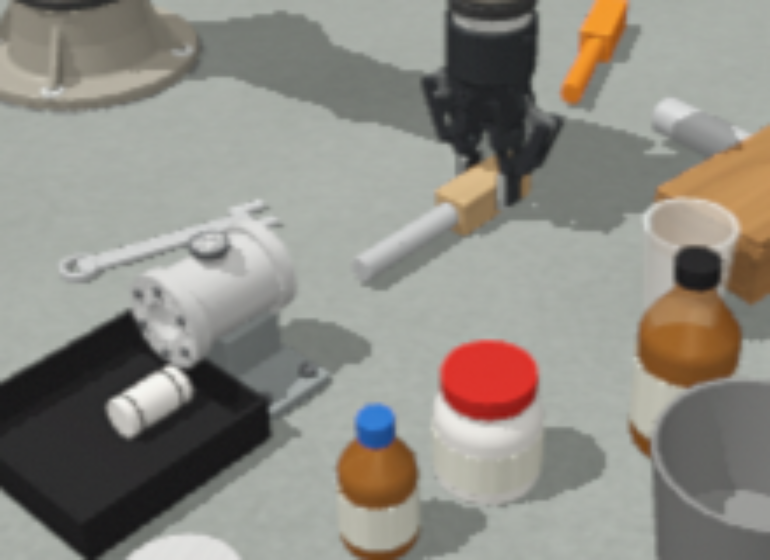

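Contact came at the same height as the original grip (6.3 mm), so the drift is resting on the bench. Releasing.

```bash
python3 - <<'E'
from look import *
r.grip(.06);r.pause(.2)
r.move_l(at(.25,0,.20),feed=.12)
r.reach(at(.25,0,.30),[180,0,Y]);r.pause(.3)
o=monitor.get_obs();print(o["force"],o["finger_gap"],o["clock"])
for n in("scene","side"): cv2.imwrite(f"pics/m_{n}.png",vision.read_camera(n)[:,:,::-1])
o=monitor.get_obs();cp=campose("wrist",o);cv2.imwrite("pics/m_w.png",vision.read_camera("wrist")[:,:,::-1])
for q,z in [("drift_tip",.017),("drift",.017),("drift_handle",.017)]:
    print(q,[(sl(onplane(cp,d["position"],z)),round(d["score"],2)) for d in vision.pinpoint("wrist",q)])
a=cv2.imread("pics/m_scene.png")[130:330,180:450];b=cv2.imread("pics/m_w.png")[50:350,120:525]
cv2.imwrite("pics/m.png",np.hstack([cv2.resize(a,(400,296)),cv2.resize(b,(400,296))]))
E
```

```text
[-1.01814307  0.94573841  0.73037668] 0.05978335144162507 36.5833
drift_tip [(array([ 0.0921, -0.0002]), 0.7)]
drift [(array([ 0.2009, -0.0019]), 0.88)]
drift_handle [(array([0.2416, 0.0008]), 0.91), (array([0.2011, 0.0012]), 0.32)]
```

View pics/m.png

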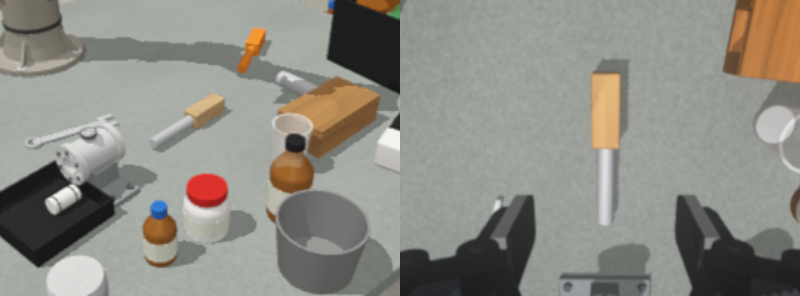

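View pics/m_side.png

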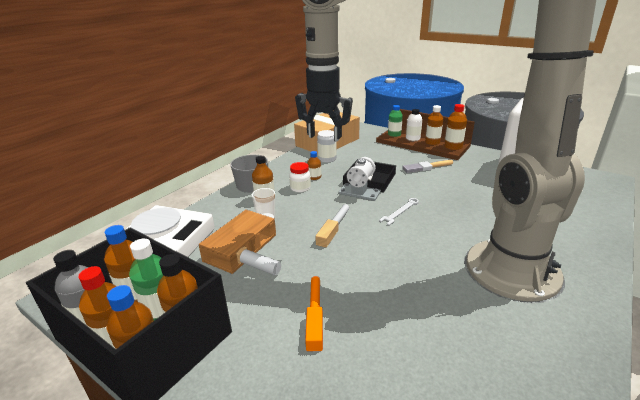

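The plug is in the tray. The drift lies flat about 90 mm from the pump, the thick drift is still in the rack and all the bottles are standing.

```bash
python3 -c "
from rig import r
r.finish_job()"
```

```text
the job is handed in; nothing more can be done
```

The plug is out of the pump and in the black tray, and the slim drift is lying flat on the bench. I handed the job in at about 37 s on the robot's clock.

- **Getting the drift:** I drew the slim drift out of the rack by its shank. I laid it down in line with the pump and took hold of it again by the handle.
- **Pushing the plug:** it took about 20–23 N along the bore, then the force fell to zero as the plug left the far end. The wrist-camera estimate of the bore was close enough that the shank met no contact at the entry face.
- **Putting the drift down:** I drew it out freely and lowered it until it touched the bench, at the same height as when I first gripped it there. Its tip is about 90 mm from the entry face.

The last pictures show the plug in the tray, the thick drift still in the rack, and the pump, bottles and jar standing as before. The gripper is clear of everything.

One check disagreed: before insertion, the scene and side cameras together put the drift's tip about 4 mm to one side of the bore line. The wrist-camera measurements did not show this, so I went with those and limited the force. The arm also lagged about 10 mm behind its target while pushing, so I stopped short to keep the drift's shoulder off the pump.

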